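# Reload the mint-tin dispenser and vend one tin

### The arm

A 6-joint arm with a two-finger parallel gripper is mounted at the origin on the work surface. World frame = base frame: x ahead of the robot, y to its left, z up, the work surface at z = 0. Lengths are in mm, angles in rad, forces in N, time in s.
With the tool pointing down it reaches from about 275 to 825 mm from the base axis. Payload 5.2 kg.
Tool frame: the origin (TCP) lies at the very end of the fingers, on their centre line; the grasp point (between the pads) lies 19 mm behind it; z points along the fingers, y is the line along which they close (so a half turn about z gives the same grasp; the last joint's range is limited). The gripper opens to 93 mm and grips with 3 to 60 N. Pads are 15 mm wide; open, the fingers measure 128 mm over their backs; the gripper's body (75 mm by 188 mm) begins 65 mm behind the grasp point.
Start: joints at [0.988, 0.259, 1.535, -0, 1.348, -0.203], TCP at [203.883, 510.82, 218.653] pointing down, gripper open.
Joint ranges: [-3.14, 3.14], [-0.91, 2.08], [0.19, 2.58], [-1.22, 4.36], [0.22, 2.71], [-3.12, 3.12]. Speed limits (rad/s): [2.57, 2.57, 3.14, 3.14, 3.14, 3.14].

### API

Orientations are given as [roll, pitch, yaw] about the fixed x, y, z axes, in that order (R = Rz(yaw) Ry(pitch) Rx(roll)).
In Python, from bench import robot gives the robot as it stands. The module is installed in compiled form; this text tells all that it offers. Calls block until the motion is done:
- robot.move_ptp(position, orientation): joint-space move of the TCP to a pose.
- robot.move_linear(position, ori=None, speed=150, f_stop=None): straight line of the TCP; ori=None keeps the orientation; speed is the mean speed in mm/s. With f_stop (N) it stops when the force on the tool has changed by that much, and returns True; else False.
- robot.move_j(angles): joint-space move.
- robot.move_gripper(opening): opening from 0.0 (shut) to 1.0 (fully open); the grip force is fixed at half the most; returns when the fingers have stopped.
- robot.sleep(seconds).
- robot.inverse_kinematics(position, orientation): joint angles nearest the present ones, or None.
- robot.get_image(name): name is "scene" or "top" or "wrist"; returns a dict with "img" (420x560x3 uint8, blue, green, red), "fovy" (degrees; the focal length in pixels is half the picture's height over the tangent of half this angle, whatever the lens; pixels are square), "cx", "cy" (the principal point, pixels), "k1" (the pictures are not rectified: a ray, as slopes to the right and down, at radius r is drawn at 1 + k1 r^2 times it, then the intrinsics apply), "eye" and "orientation" of the camera in the world. Camera axes: x right, y down, z forward; pixel columns grow to the right and rows downward; lengths in mm; the calibration is good to about 2 mm. A picture is of the moment at which its call begins. There is no depth.
A pose or a line that the arm cannot do raises robot.MotionError and nothing moves.
- robot.hand_in(): hands the job in; it is judged then, once.
Readings, each from a call of its own:
- robot.current_t(): time.
- robot.current_qpos(): joint angles.
- robot.current_joint_vel(): joint speeds.
- robot.current_joint_efforts(): joint torques, N m.
- robot.current_tcp_pos(): TCP position.
- robot.current_eef_rot(): TCP orientation.
- robot.current_contact_force(): force on the tool from outside, world axes, zero at the start.
- robot.current_ft_torque(): the same for the moment, N m.
- robot.current_gripper_width(): opening from 0.0 (shut) to 1.0 (fully open).
- robot.current_finger_force(): force on a finger pad.
Only numpy, scipy, OpenCV 4.12 (cv2) and the standard library are available. Lean on these libraries where they do the work, as an engineer would, in place of code of your own. Each camera call takes 0.05 s, during which the arm holds its last target. There are 200 camera calls.

### The job

The shop counter's tin dispenser has a tin hung up on the rubber fingers inside its tube. Put the loose spare tin of the same size in on top, pack both tins down the tube with the rod until they bottom out firmly, and stand the rod upright back on the counter. Then push the sprung slide fully home so the lower tin drops into the tray, let the slide come back so that the other tin stays ready in the tube, and leave the other things on the counter where they are.

Things in the scene. Friction and masses are not known exactly. Their poses are not given: they have to be found in the camera images.
- dispenser: Fixed steel tin dispenser with an upright clear tube. Origin on the counter (z = 0) directly under the tube's axis; its +x points along the push of the slide: from the black paddle at the back, past the tube, to the open tray in front. Steel bed (the tube's floor) 35 mm above the counter, from x = -100 to 20 mm, 56 mm wide; low guides beside the channel.
- tube_mouth (a point): Centre of the funnel's rim, on the tube's axis, 135 mm above the counter; z up. The white funnel is 10 mm deep, 52 mm wide inside and 60 mm outside at the rim. Below it the clear tube (bore 36.5 mm, outside 44 mm) runs from 125 down to 62 mm above the counter; under that the channel, 37 mm wide, is open to the front so that a tin on the bed can be pushed out.
- tube_fingers (a point): Point on the tube's axis at the height of four sprung rubber fingers, 92 mm above the counter. They stand 5 mm into the bore (to 13.5 mm from the axis), flex down or up, hold up the tins by themselves and grip a tin's side as it passes; a push of about 10 N takes it through.
- tube_floor (a point): Point on the bed where the tube's axis meets it, 35 mm above the counter. Packed tins have their tops 24 mm (one) and 48 mm (two) above it, just below the rubber fingers.
- tray_in (a point): Centre of the floor of the open tray in front of the tube, 4 mm above the counter, 67.5 mm ahead (dispenser's +x) of the tube's axis. Tray 95 mm (x) by 94 mm, walls 34 mm high.
- slide (a joint): Travel of the sprung push slide along the dispenser's +x, in m: 0 at rest (paddle back), 0.042 fully home at its stop. The spring resists with 7 N at rest to 12 N fully home and returns the slide when it is let go. Its 20 mm high bar pushes the lowest tin off the bed's front edge into the tray and carries the tin above until it comes back.
- slide_push (a point): Middle of the rear face (the face towards the dispenser's -x) of the slide's upright black paddle, to be pushed towards the dispenser's +x; moves with the slide. At rest it is 123 mm behind the tube's axis and 65 mm above the counter. The paddle is 44 mm wide, 10 mm thick, its underside at 37 mm and its top at 87 mm above the counter; free space behind it.
- tin_low_center (a point): Centre of the tin that starts inside the tube, resting on the rubber fingers (bottom at 93 mm, top at 117 mm above the counter). Plain metal round tin 34 mm in diameter, 24 mm high, 40 g.
- tin_spare_center (a point): Centre of the loose spare tin, same kind (34 mm diameter, 24 mm high, about 40 g), flat on the counter among the clutter. Set on top of the hung tin it stands 6 mm proud of the funnel's rim.
- rod_center (a point): Middle (half-way up) of the packing rod, which stands upright on the counter: 130 mm long in all, z along it and upward. Steel foot 30 mm in diameter and 12 mm high at the bottom, tapering to a round wooden stem 22 mm in diameter from 20 mm up to the top. About 150 g.
- jar: Bystander: small glass jar with metal cap, 48 mm diameter, 60 mm high, loose. Origin at the centre of its underside.
- big_tin: Bystander: wide flat metal tin, 58 mm diameter, 28 mm high, loose (too big for the tube). Origin at the centre of its underside.
- carton: Bystander: small upright paper carton 45 x 35 x 58 mm (x, y, z), loose. Origin at the centre of its underside.
- bottle: Bystander: white bottle 48 mm diameter, 150 mm high, loose, standing beside the dispenser on its +y side. Origin at the centre of its underside.
Mind the look-alikes: they are no part of the job. There is more than one size of the part that bears rod_center; the job needs the smaller. Leave any red look-alike of the part that bears tin_spare_center alone.

How it is judged (in metres and radians):
On the way, in this order (a step that is already met when the one before it is completed fails the run):
1. both tins are at the bottom of the tube, one on the other, and the rod presses on the upper one with more than 4 N (x of tin_low_center in the frame of dispenser between -0.007 and 0.007 m and y of tin_low_center in the frame of dispenser between -0.004 and 0.004 m and z of tin_low_center in the frame of dispenser between 0.043 and 0.051 m and x of tin_spare_center in the frame of dispenser between -0.007 and 0.007 m and y of tin_spare_center in the frame of dispenser between -0.004 and 0.004 m and z of tin_spare_center in the frame of dispenser between 0.067 and 0.076 m and contact force between rod and tin_spare above 4 N), for 0.1 s.
2. with the rod standing upright on the counter, the slide is pushed fully home (over 39.5 of its 42 mm) (value of joint slide above 0.0395 m and angle between rod_center's own z axis and vertical below 0.15 rad and height (world z) of rod_center between 0.06 and 0.0685 m), for 0.05 s.
At the end, for the whole second after the job is handed in: The tin that was hung up lies in the dispenser's tray, the spare tin rests on the bed at the bottom of the tube (within 7 mm along the slide, 4 mm across), the slide is back within 3 mm of rest, and the rod stands upright on the counter (within 0.15 rad), all at rest (x of tin_low_center in the frame of dispenser between 0.03 and 0.113 m and y of tin_low_center in the frame of dispenser between -0.045 and 0.045 m and z of tin_low_center in the frame of dispenser below 0.036 m and x of tin_spare_center in the frame of dispenser between -0.007 and 0.007 m and y of tin_spare_center in the frame of dispenser between -0.004 and 0.004 m and z of tin_spare_center in the frame of dispenser between 0.043 and 0.051 m and angle between rod_center's own z axis and vertical below 0.15 rad and height (world z) of rod_center between 0.06 and 0.0685 m and value of joint slide below 0.003 m and linear speed of each of rod, tin_spare below 0.03 m/s and linear speed of tin_low below 0.1 m/s); the robot touches nothing.
It fails at once if the jar is moved more than 30 mm or tipped over (distance of jar from where it was at the start of the episode above 0.03 m or angle between jar's own z axis and vertical above 0.5 rad).
It fails at once if the big tin is moved more than 30 mm or tipped over (distance of big_tin from where it was at the start of the episode above 0.03 m or angle between big_tin's own z axis and vertical above 0.5 rad).
It fails at once if the carton is moved more than 30 mm or tipped over (distance of carton from where it was at the start of the episode above 0.03 m or angle between carton's own z axis and vertical above 0.5 rad).
It fails at once if the bottle is moved more than 30 mm or tipped over (distance of bottle from where it was at the start of the episode above 0.03 m or angle between bottle's own z axis and vertical above 0.5 rad).
It also fails if it takes over 72 s, if anything falls off the work surface, if the arm or the gripper's body presses on something with over 40 N, if the wrist force passes 120 N, or if a joint passes its speed limit or range.

## Working session

There is one attempt and no reset: what is moved stays moved. The work goes in short steps, each a Python script; the robot and the scene stay as the last script left them, time stands still between calls to the robot, and variables do not carry over. Pictures are saved under pics/ and viewed, at most 13 in all, crops included, and the job is handed in when it is done.

```bash
mkdir -p pics; cat > h.py <<'E'
import numpy as np, cv2
from scipy.spatial.transform import Rotation as R
from bench import robot
def grab(n,save=None):
    d=robot.get_image(n)
    if save: cv2.imwrite('pics/'+save,d['img'])
    return d
def ray(d,u,v):
    f=d['img'].shape[0]/2/np.tan(np.radians(d['fovy'])/2)
    p=np.array([(u-d['cx'])/f,(v-d['cy'])/f]); q=p.copy()
    for _ in range(20): q=p/(1+d['k1']*(q@q))
    w=R.from_euler('xyz',d['orientation']).as_matrix()@np.array([q[0],q[1],1])
    return np.array(d['eye'],float),w/np.linalg.norm(w)
def onz(d,u,v,z):
    e,w=ray(d,u,v); return e+w*(z-e[2])/w[2]
def proj(d,P):
    f=d['img'].shape[0]/2/np.tan(np.radians(d['fovy'])/2)
    c=R.from_euler('xyz',d['orientation']).as_matrix().T@(np.array(P,float)-np.array(d['eye']))
    q=c[:2]/c[2]; q=q*(1+d['k1']*(q@q)); return q*f+[d['cx'],d['cy']]
def tri(*rs):
    A=sum(np.eye(3)-np.outer(w,w) for e,w in rs); b=sum((np.eye(3)-np.outer(w,w))@e for e,w in rs)
    return np.linalg.solve(A,b)
E
python3 - <<'E'
from h import *
import pickle
for n in('scene','top','wrist'):
    d=grab(n,n+'0.png'); pickle.dump(d,open(n+'0.pkl','wb'))
    print(n,d['fovy'],d['cx'],d['cy'],d['k1'],d['eye'],d['orientation'])
print(robot.current_eef_rot(),robot.current_t())
a=[cv2.imread(f'pics/{n}0.png') for n in('top','scene')]
E
```

```text
scene 46.37020327835116 279.29819659258715 209.8020119962599 0.012834658888980829 [1019.40068011  281.03676726  836.77884143] [-2.46092418e+00 -7.82685803e-04  2.16644462e+00]
top 48.523132637915516 277.76531121818556 212.32352235241055 -0.10641774452757922 [ 296.9627145   -54.66300801 1196.81393302] [-2.93676853e+00 -2.68309247e-03 -1.40784395e+00]
wrist 58.39030610968872 281.77432999509796 207.81782051247234 -0.07354245351029909 [137.81079026 536.7255632  383.86127063] [2.88361657e+00 8.40563051e-04 1.19055663e+00]
[-3.14024920e+00 -2.81550426e-04  2.76173717e+00] 0.15
```

View pics/top0.png

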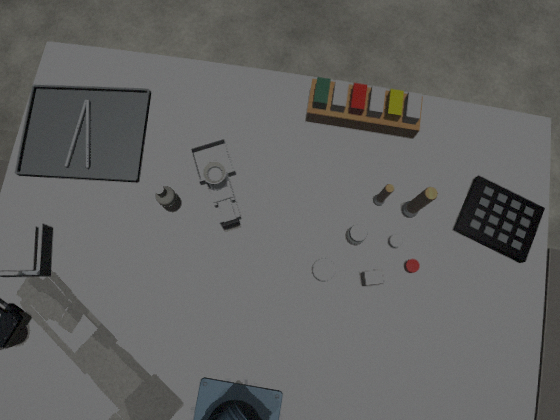

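View pics/scene0.png

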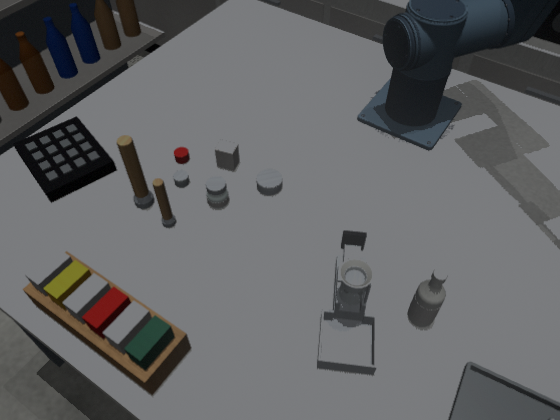

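The top view shows the funnel at (216,174), paddle at (231,224), tray at (213,158), small rod at (384,195) (large one at 420,202), spare tin at (394,241), red tin at (412,266), jar at (357,234), carton at (373,277), big tin at (324,269) and bottle at (168,197). The scene view agrees: funnel (357,272), small rod (163,200), spare tin (181,178). Next I get rough positions and take closer wrist views.

```bash
python3 - <<'E'
from h import *
import pickle
T=pickle.load(open('top0.pkl','rb'));S=pickle.load(open('scene0.pkl','rb'))
for n,a,b in(('funnel',(216,174),(357,272)),('tin',(394,241),(181,176)),('rodtop',(389.5,187),(159,181)),('paddletop',(230,222),(354,235)),('jar',(356,232),(216,184)),('bottle',(164,189),(439,273)),('bigtin',(324,269),(269,178)),('carton',(373,275),(229,147))):
    r=[ray(T,*a),ray(S,*b)];P=tri(*r);print(n,P.round(1),[ (proj(d,P)-x).round(1) for d,x in((T,a),(S,b))])
for n,u,z in(('tin',(394,241),24),('rodbase',(379,203),0),('bigrodtop',(433,190),170),('bigrod base',(408,212),0),('carton',(373,275),58)): print(n,onz(T,*u,z).round(1))
# wrist camera offset in tool frame
W=pickle.load(open('wrist0.pkl','rb'));p=robot.current_tcp_pos();Rt=R.from_euler('xyz',robot.current_eef_rot())
print(Rt.inv().apply(np.array(W['eye'])-p),(Rt.inv()*R.from_euler('xyz',W['orientation'])).as_euler('xyz'))
E
```

```text
funnel [583.6 141.5 128.7] [array([-1. ,  0.2]), array([-1.5, -0.2])]
tin [ 514.4 -326.7   20.3] [array([ 0.9, -0.4]), array([1.1, 0.2])]
rodtop [ 618.8 -272.8  132.5] [array([-0.4,  0.2]), array([-0.5, -0.1])]
paddletop [483.6  90.7  81. ] [array([ 0.1, -0. ]), array([0.1, 0. ])]
jar [ 514.2 -220.8   59.2] [array([ 0.8, -0.3]), array([1. , 0.2])]
bottle [522.8 254.5 147.5] [array([-2.2,  0.2]), array([-3.3, -0.4])]
bigtin [ 413.1 -156.6   26.9] [array([ 0.1, -0. ]), array([0.2, 0. ])]
carton [ 412.5 -271.2   61.3] [array([-1.2,  0.5]), array([-1.3, -0.3])]
tin [ 512.4 -323.8   24. ]
rodbase [ 611.4 -278.1    0. ]
bigrodtop [ 618.  -367.2  170. ]
bigrod base [ 599.8 -357.7    0. ]
carton [ 414.4 -274.5   58. ]
[  70.93577091   -0.27036822 -165.816166  ] [-2.58257115e-01  5.03003646e-04  1.57118077e+00]
```

```bash
python3 - <<'E'
from h import *
import pickle
def view(tag,x,y,z,yaw):
    robot.move_ptp([x,y,z],[np.pi,0,yaw]); robot.sleep(0.15)
    d=grab('wrist');pickle.dump(d,open(tag+'.pkl','wb'));cv2.imwrite(f'pics/{tag}.png',d['img'])
    print(tag,robot.current_t(),robot.current_qpos().round(2) if hasattr(robot.current_qpos(),'round') else robot.current_qpos()); return d['img']
a=view('d1',560,135,260,0.46+np.pi/2); b=view('d2',560,135,260,0.46-np.pi/2)
c=view('c1',565,-300,260,0.0-np.pi/2-.4); d=view('c2',565,-300,260,np.pi/2-.4)
f=lambda p:cv2.resize(p,(400,300),interpolation=cv2.INTER_AREA)
cv2.imwrite('pics/m1.png',np.vstack([np.hstack([f(a),f(b)]),np.hstack([f(c),f(d)])]))
E
```

```text
d1 2.2333 [ 0.04  0.28  1.4   0.    1.46 -0.42]
d2 5.0833 [0.04 0.28 1.4  0.   1.46 2.72]
c1 6.8833 [-0.66  0.4   1.23  0.    1.51  2.88]
c2 9.7333 [-0.66  0.4   1.23  0.    1.51 -0.26]
```

View pics/m1.png

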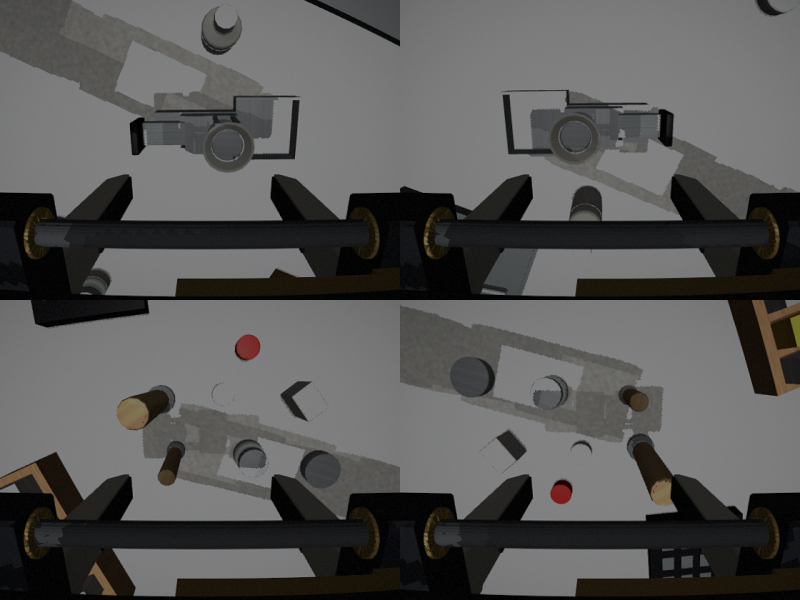

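The montage (scale 1/1.4) shows the funnel at full-resolution (319,203) in d1 and (245,193) in d2. The spare tin is near (312,132) in c1 and (253,210) in c2, and the small rod's top is near (237,250) in c1 and (335,143) in c2. I'll fit them automatically and check on crops.

```bash
python3 - <<'E'
from h import *
import pickle
D={k:pickle.load(open(k+'.pkl','rb')) for k in('d1','d2','c1','c2')}
tiles=[]
def tile(k,c,fn,s=110):
    u,v=int(c[0]-s/2),int(c[1]-s/2); p=D[k]['img'][v:v+s,u:u+s].copy()
    g=cv2.cvtColor(p,cv2.COLOR_BGR2GRAY)
    q=cv2.resize(cv2.normalize(p,None,0,255,cv2.NORM_MINMAX),(264,264),interpolation=cv2.INTER_CUBIC); m=264/s
    r=fn(g,p)
    for o in r:
        e=cv2.RotatedRect(((o[0]+.5)*m,(o[1]+.5)*m),(2*o[2]*m,2*o[3]*m),o[4]) if 0 else None
        cv2.ellipse(q,((float(o[0]+.5)*m,float(o[1]+.5)*m),(float(2*o[2]*m),float(2*o[3]*m)),float(o[4])),(0,255,0),1)
        print(k,'c',np.round([o[0]+u,o[1]+v,*o[2:]],1))
    tiles.append(q)
def hough(rmin,rmax,par2=12):
    def fn(g,p):
        g=cv2.normalize(g,None,0,255,cv2.NORM_MINMAX)
        c=cv2.HoughCircles(cv2.GaussianBlur(g,(3,3),0),cv2.HOUGH_GRADIENT_ALT if 0 else cv2.HOUGH_GRADIENT,1,40,param1=80,param2=par2,minRadius=rmin,maxRadius=rmax)
        return [] if c is None else [(x,y,r,r,0) for x,y,r in c[0][:1]]
    return fn
tile('d1',(319,203),hough(24,42)); tile('d2',(245,193),hough(24,42))
tile('c1',(312,132),hough(12,20)); tile('c2',(253,210),hough(12,20))
tile('c1',(240,235),lambda g,p:[]); tile('c2',(330,138),lambda g,p:[])
cv2.imwrite('pics/m2.png',np.vstack([np.hstack(tiles[:3]),np.hstack(tiles[3:])]))
for k in('c1','c2'):
    h=cv2.cvtColor(D[k]['img'],cv2.COLOR_BGR2HSV); m=cv2.inRange(h,(5,60,20),(28,255,255))
    n,_,st,ce=cv2.connectedComponentsWithStats(m)
    print(k,[(st[i].tolist(),ce[i].round(1).tolist()) for i in range(1,n) if st[i][4]>60])
E
```

```text
d1 c [319.5 207.5  33.3  33.3   0. ]
d2 c [243.5 194.5  32.5  32.5   0. ]
c1 c [311.5 131.5  16.6  16.6   0. ]
c2 c [253.5 211.5  15.   15.    0. ]
c1 [([164, 126, 72, 56, 2704], [197.8, 152.4]), ([221, 206, 33, 54, 1067], [237.7, 233.6]), ([0, 213, 116, 95, 3862], [69.4, 256.2]), ([33, 290, 43, 73, 1390], [49.1, 325.7]), ([488, 290, 44, 73, 1451], [514.1, 325.7]), ([123, 347, 66, 67, 2460], [155.9, 384.8]), ([246, 374, 314, 41, 7741], [406.3, 398.9])]
c2 [([462, 0, 98, 134, 6991], [516.5, 60.1]), ([311, 124, 37, 32, 797], [330.0, 139.4]), ([326, 199, 57, 89, 2868], [355.5, 243.0]), ([33, 290, 43, 73, 1444], [49.5, 325.6]), ([488, 290, 44, 73, 1369], [514.3, 325.4]), ([246, 374, 314, 41, 7937], [406.5, 398.8])]
```

View pics/m2.png

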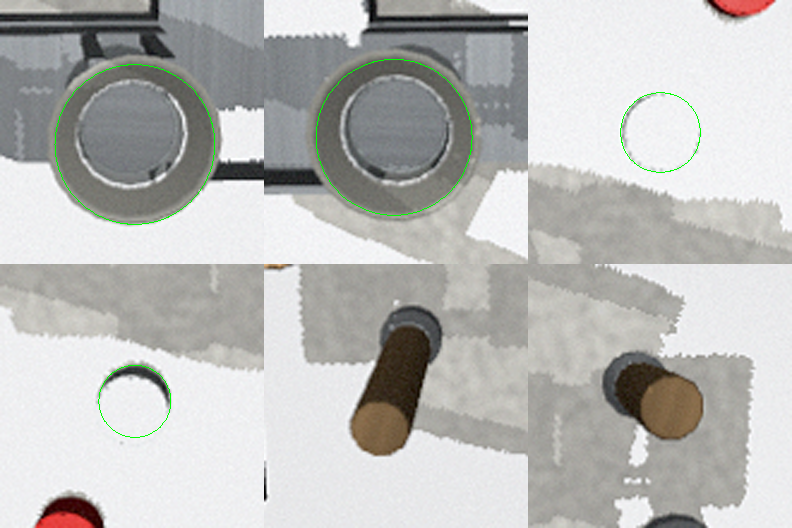

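The crops show the funnel rim, the bright bore lip, the tin's dark side crescent and both rod ends clearly. I'll refine each with radial edge fits, with all points cast on the right planes.

```bash
cat > meas.py <<'E'
from h import *
import pickle
from scipy.optimize import least_squares
from scipy.ndimage import map_coordinates
D={k:pickle.load(open(k+'.pkl','rb')) for k in('d1','d2','c1','c2')}
G={k:cv2.GaussianBlur(cv2.cvtColor(d['img'],cv2.COLOR_BGR2GRAY),(3,3),0).astype(float) for k,d in D.items()}
def radial(k,c,r0,r1,grad):
    rs=np.arange(r0,r1,.25);pts=[]
    for a in np.linspace(0,2*np.pi,120,endpoint=False):
        u,v=c[0]+rs*np.cos(a),c[1]+rs*np.sin(a); s=map_coordinates(G[k],[v,u],order=1)
        s=np.gradient(s) if grad else s
        i=s.argmax(); pts.append((u[i],v[i]))
    return np.array(pts,np.float32)
def circ(P,r=None):
    P=P[:,:2]; f=lambda p:np.hypot(*(P-p[:2]).T)-(p[2] if r is None else r)
    s=least_squares(f,[*P.mean(0),20] if r is None else P.mean(0),loss='soft_l1',f_scale=.5); return s.x,np.median(abs(f(s.x)))
for nm,r0,r1,gr,z in(('lip',17,26,0,125),('rim',28,37,1,135)):
    rr=[]
    for k,c in(('d1',(318.5,203.5)),('d2',(243.5,193.5))):
        p=radial(k,c,r0,r1,gr); P=np.array([onz(D[k],*q,z) for q in p]); s,e=circ(P)
        cen=np.array([*s[:2],z]); print(nm,k,s.round(1),round(e,2)); rr.append(ray(D[k],*proj(D[k],cen)))
    print(nm,'tri',tri(*rr).round(1))
rr=[];rb=[]
for k,c in(('c1',(237,250)),('c2',(335,143))):
    h=cv2.cvtColor(D[k]['img'],cv2.COLOR_BGR2HSV).astype(int); m=((h[...,0]>5)&(h[...,0]<28)&(h[...,1]>60)&(h[...,2]>72)).astype(np.uint8)
    n,lab,st,ce=cv2.connectedComponentsWithStats(m); i=min(range(1,n),key=lambda i:np.hypot(*(ce[i]-c))+1000*(st[i][4]<80))
    print('rodtop',k,ce[i].round(1),st[i],onz(D[k],*ce[i],130).round(1)); rr.append(ray(D[k],*ce[i]))
print('rod tri',tri(*rr).round(1))
# tin crescent
rr=[]
for k,c in(('c1',(311,132)),('c2',(253,210))):
    g=G[k]; bg=np.median(g[c[1]-25:c[1]+25,c[0]-25:c[0]+25]); m=np.zeros(g.shape,np.uint8); m[c[1]-22:c[1]+22,c[0]-22:c[0]+22]=(g[c[1]-22:c[1]+22,c[0]-22:c[0]+22]<bg*.93)
    ys,xs=np.nonzero(m); print('cres',k,bg,len(xs))
    p=radial(k,c,9,21,0) if 0 else None
    inn=[];out=[]
    for a in np.linspace(0,2*np.pi,90,endpoint=False):
        rs=np.arange(8,22,.25);s=map_coordinates(g,[c[1]+rs*np.sin(a),c[0]+rs*np.cos(a)],order=1);d=np.gradient(s)
        if s.min()<bg*.9:
            j=s.argmin()
            i=d[:j+1].argmin(); o=j+d[j:].argmax()
            inn.append((c[0]+rs[i]*np.cos(a),c[1]+rs[i]*np.sin(a)));out.append((c[0]+rs[o]*np.cos(a),c[1]+rs[o]*np.sin(a)))
    print(len(inn))
    if len(inn)<6: continue
    for nm,q,z in(('top',inn,24),('base',out,0)):
        s,e=circ(np.array([onz(D[k],*x,z) for x in q]),17); print(nm,k,s.round(1),round(e,2))
        if nm=='top': rr.append(ray(D[k],*proj(D[k],[*s,24])))
if len(rr)>1: print('tin tri',tri(*rr).round(1))
# paddle
rr=[]
for k,c in(('d1',(193,190)),('d2',(374,177))):
    m=(G[k]<22).astype(np.uint8); n,lab,st,ce=cv2.connectedComponentsWithStats(m)
    i=min(range(1,n),key=lambda i:np.hypot(*(ce[i]-c))+1000*(st[i][4]<80)); print('paddle',k,st[i],ce[i].round(1),onz(D[k],*ce[i],80).round(1)); rr.append(ray(D[k],*ce[i]))
print('paddle tri',tri(*rr).round(1))
E
python3 meas.py
```

```text
lip d1 [588.9 144.7  18.5] 0.16
lip d2 [588.7 144.9  18.6] 0.21
lip tri [588.7 144.8 125.7]
rim d1 [589.2 144.   27.5] 0.42
rim d2 [588.8 145.1  26.8] 0.51
rim tri [588.8 144.5 137.5]
rodtop c1 [185.5 159. ] [ 164  137   44   45 1538] [ 623.2 -358.   130. ]
rodtop c2 [366.4 270.3] [351 253  32  35 842] [ 606.9 -386.1  130. ]
rod tri [ 605.6 -358.5  185.7]
cres c1 128.0 118
27
top c1 [ 516.3 -328.4] 0.28
base c1 [ 517.5 -328.9] 0.19
cres c2 130.0 328
50
top c2 [ 517.1 -328.5] 0.22
base c2 [ 516.5 -328.8] 0.33
tin tri [ 516.6 -328.5   23.3]
paddle d1 [183 165  19  51 623] [192.3 188. ] [484.4  97.3  80. ]
paddle d2 [362 154  20  51 609] [371.4 179.7] [487.3  92.1  80. ]
paddle tri [482.6  92.9  64.9]
```

```bash
cat >> meas.py <<'E'
print('----')
rr=[]
for k,c in(('c1',(233.8,248.3)),('c2',(335,142.6))):
    h=cv2.cvtColor(D[k]['img'],cv2.COLOR_BGR2HSV); m=cv2.inRange(h,(5,60,20),(28,255,255))
    n,lab,st,ce=cv2.connectedComponentsWithStats(m); L=lab==lab[int(c[1]),int(c[0])]
    t,_=cv2.threshold(h[...,2][L].reshape(1,-1).copy(),0,255,cv2.THRESH_OTSU)
    m=cv2.morphologyEx((L&(h[...,2]>t)).astype(np.uint8),cv2.MORPH_OPEN,np.ones((3,3),np.uint8)); n,lab,st,ce=cv2.connectedComponentsWithStats(m); i=1+st[1:,4].argmax()
    q=cv2.minEnclosingCircle(cv2.findNonZero((lab==i).astype(np.uint8)))
    print('rodtop',k,t,ce[i].round(1),q,st[i],onz(D[k],*ce[i],130).round(1)); rr.append(ray(D[k],*ce[i]))
print('rod tri',tri(*rr).round(1))
for k,c in(('d1',(412,178)),('d2',(154,174))):
    sub=np.zeros(G[k].shape,np.uint8); sub[c[1]-30:c[1]+30,c[0]-10:c[0]+10]=G[k][c[1]-30:c[1]+30,c[0]-10:c[0]+10]<60
    p=cv2.findNonZero(sub); vx,vy,x,y=cv2.fitLine(p,cv2.DIST_HUBER,0,.01,.01).ravel()
    A,B=[onz(D[k],x+s*vx,y+s*vy,34) for s in(-30,30)]; d=B-A; print(k,len(p),A.round(1),B.round(1),'yaw',(np.arctan2(d[1],d[0])%np.pi)-np.pi/2)
E
python3 meas.py | sed -n '/----/,$p'
```

```text
----
rodtop c1 48.0 [232.7 248.2] ((232.59091186523438, 248.59091186523438), 11.976140022277832) [221 238  24  22 411] [ 620.  -275.1  130. ]
rodtop c2 47.0 [334.6 142.3] ((334.8529357910156, 142.55882263183594), 13.336639404296875) [322 130  26  26 535] [ 620.3 -274.2  130. ]
rod tri [ 620.5 -274.5  128. ]
d1 506 [697.7 168.9  34. ] [668.3 226.6  34. ] yaw 0.4714577848356001
d2 508 [700.3 164.2  34. ] [670.9 221.4  34. ] yaw 0.47430046049186325
```

Everything is consistent: tube at (588.7,144.8), spare tin at (516.7,-328.5), rod at (620.2,-274.5) with its top at 128, dispenser yaw 0.472. I'll pick the tin by its top 9 mm so the fingers stay above the funnel, then place it.

```bash
python3 - <<'E'
from h import *
o=[np.pi,0,np.pi]; x,y=516.7,-328.5
robot.move_ptp([x,y,110],o); robot.move_linear([x,y,15],speed=120)
robot.move_gripper(0.0); w=robot.current_gripper_width(); print('w',w*93,robot.current_finger_force(),robot.current_t())
assert w*93>28
robot.move_linear([x,y,200],speed=200)
robot.move_ptp([588.7,144.8,190],o)
print(robot.move_linear([588.7,144.8,137.5],speed=50,f_stop=5),robot.current_tcp_pos(),robot.current_contact_force(),robot.current_t())
d=grab('wrist','held.png')
s=grab('scene');i=s['img'][215:335,290:410]; cv2.imwrite('pics/p1.png',np.hstack([cv2.resize(i,(420,420),interpolation=cv2.INTER_CUBIC)]))
E
```

```text
w 32.78377524936947 29.999998211860657 13.4333
False [589.00853668 144.8534563  137.93866218] [-0.52702075 -0.17800222 -0.61554185] 17.4583
```

View pics/p1.png

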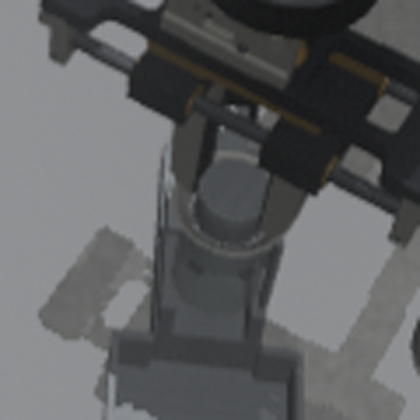

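The view shows the tin held between the fingers, sitting centrally in the funnel at about (230,195) of the crop with no contact force. I'll release it, back off and check how it seats.

```bash
python3 - <<'E'
from h import *
robot.move_gripper(0.6); robot.sleep(.1)
robot.move_linear([588.7,144.8,240],speed=200); robot.sleep(.1)
d=grab('wrist'); c=proj(d,[588.7,144.8,141]).astype(int); print(c,robot.current_t())
p=d['img'][c[1]-60:c[1]+60,c[0]-60:c[0]+60]; s=grab('scene')['img'][240:320,310:390]
f=lambda p:cv2.resize(p,(400,400),interpolation=cv2.INTER_CUBIC)
cv2.imwrite('pics/p2.png',np.hstack([f(p),f(s)]))
E
```

```text
[281 211] 19.075
```

View pics/p2.png

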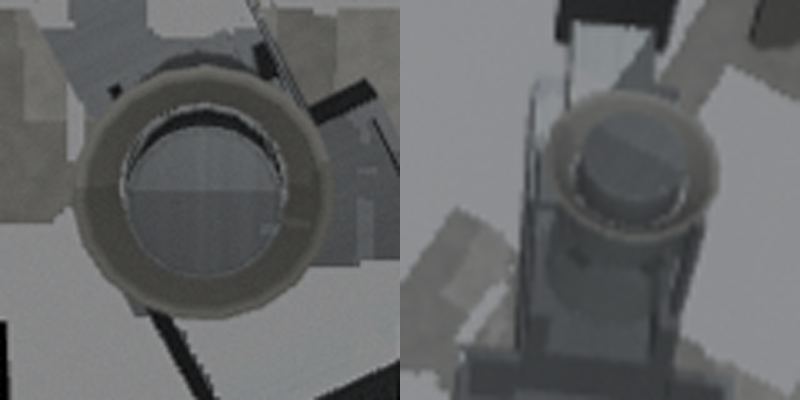

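Both views show the tin flat and centred in the bore, at about (205,200) in the left crop. Next I pick up the rod and pack the tins.

```bash
python3 - <<'E'
from h import *
o=[np.pi,0,1.39]; x,y=620.2,-274.5
robot.move_ptp([x,y,170],o); robot.move_linear([x,y,60],speed=150)
robot.move_gripper(0.0); w=robot.current_gripper_width(); print('w',w*93,robot.current_t()); assert w*93>16
robot.move_linear([x,y,220],speed=250)
robot.move_ptp([588.7,144.8,222],o); robot.sleep(.1)
f0=robot.current_contact_force(); print('f0',f0)
for k in range(4):
    z=robot.current_tcp_pos()[2]
    s=robot.move_linear([588.7,144.8,142],speed=45,f_stop=28); robot.sleep(.15)
    p=robot.current_tcp_pos(); print(s,p.round(1),(robot.current_contact_force()-f0).round(1),robot.current_ft_torque(),robot.current_t())
    if p[2]<145 or p[2]>z-.3: break
s=grab('scene');i=s['img'][190:330,290:430]; cv2.imwrite('pics/p3.png',cv2.resize(i,(560,560),interpolation=cv2.INTER_CUBIC))
E
```

```text
w 21.86080087141262 22.225
f0 [ 0.26879399 -0.23658006 -1.89159902]
False [588.7 144.8 143.2] [-1.8 -0.2  8.8] [-0.17446932  0.66517854  0.01484896] 26.7417
```

View pics/p3.png

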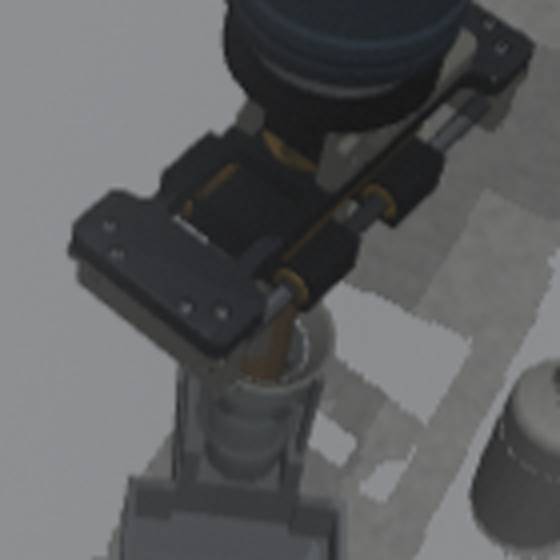

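The rod is in the tube at 143.2 (143 expected when bottomed), pressing with about 9 N. I'll press a bit further to tell firm bottoming from rod slip.

```bash
python3 - <<'E'
from h import *
s=robot.move_linear([588.7,144.8,137],speed=10,f_stop=15); robot.sleep(.3)
p=robot.current_tcp_pos(); print(s,p.round(2),robot.current_contact_force().round(1),robot.current_t())
d=grab('scene');e=grab('top')
i=d['img'][255:345,310:400]; cv2.imwrite('pics/p4.png',cv2.resize(i,(560,560),interpolation=cv2.INTER_CUBIC))
for z in(83,59,35): print(z,(proj(d,[588.7,144.8,z])-[310,255])*560/90)
E
```

```text
True [588.55 144.79 143.15] [-1.3  0.   5.3] 27.4
83 [265.19358854 209.38750748]
59 [255.44644379 251.55233472]
35 [246.10650837 291.96752884]
```

View pics/p4.png

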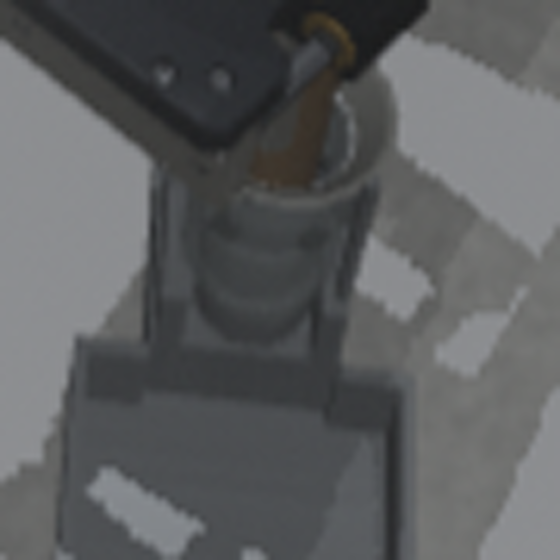

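The two tins are visible stacked at the bottom of the tube, with the seam near (260,275) and the lower edge near (250,335). The force jumped without any further travel, so they are firmly bottomed. Rod goes back now.

```bash
python3 - <<'E'
from h import *
o=[np.pi,0,1.39]; x,y=620.2,-274.5
robot.move_linear([588.7,144.8,225],ori=o,speed=120)
robot.move_ptp([x,y,220],o); robot.move_linear([x,y,75],speed=150); 
print(robot.move_linear([x,y,58],speed=20,f_stop=3),robot.current_tcp_pos().round(1),robot.current_t())
robot.move_gripper(0.6); robot.sleep(.1); robot.move_linear([x,y,170],speed=200)
ux=np.array([np.cos(.472),np.sin(.472)]); t=np.array([588.7,144.8]); P=lambda a:t+a*ux
robot.move_ptp([*P(-165),110],[np.pi,0,.472-np.pi])
d=grab('scene');e=grab('top'); print(robot.current_t())
i=d['img'][150:280,110:240];j=d['img'][225:355,300:430]; f=lambda p:cv2.resize(p,(400,400),interpolation=cv2.INTER_CUBIC)
cv2.imwrite('pics/p5.png',np.hstack([f(i),f(j)]))
E
```

```text
True [ 620.  -274.4   60.4] 31.7
34.875
```

View pics/p5.png

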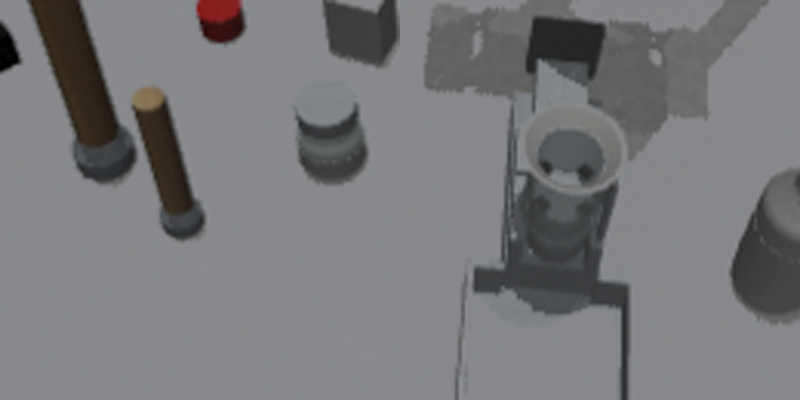

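The small rod stands upright at (170,165) and both tins are down in the tube at about (565,215), with the other things undisturbed. Now the slide push.

```bash
python3 - <<'E'
from h import *
ux=np.array([np.cos(.472),np.sin(.472)]); t=np.array([588.7,144.8]); P=lambda a:t+a*ux
at=lambda:float((np.array(robot.current_tcp_pos())[:2]-t)@ux)
robot.move_gripper(0.0); robot.move_linear([*P(-165),58],speed=120)
F0=np.array(robot.current_contact_force())
print(robot.move_linear([*P(-125),58],speed=30,f_stop=3),at(),robot.current_t()); c=at()
print(robot.move_linear([*P(c+43.5),58],speed=30,f_stop=30),at()-c,(robot.current_contact_force()-F0).round(1))
robot.sleep(.3); print(at()-c,(robot.current_contact_force()-F0).round(1),robot.current_tcp_pos(),robot.current_t())
d=grab('scene'); i=d['img'][215:375,290:450]; cv2.imwrite('pics/p6.png',cv2.resize(i,(480,480),interpolation=cv2.INTER_CUBIC))
E
```

```text
True -132.14922507605397 37.4667
False 39.566160887858175 [-10.4  -8.3   6.3]
39.54859923936516 [-9.7 -7.6  5.3] [506.05518858 103.02860638  57.28668519] 39.3667
```

View pics/p6.png

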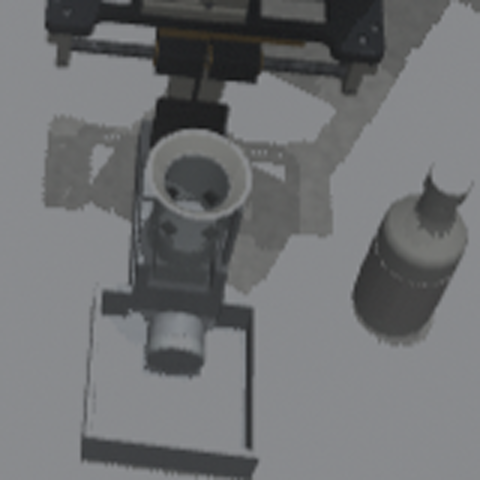

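The lower tin is already over the edge, in the tray at (175,345). But the arm yielded under the load: only 39.6 mm of travel at 12 N. I'll push on to the stop.

```bash
python3 - <<'E'
from h import *
ux=np.array([np.cos(.472),np.sin(.472)]); t=np.array([588.7,144.8]); P=lambda a:t+a*ux
at=lambda:float((np.array(robot.current_tcp_pos())[:2]-t)@ux); c=-132.15
for a in(46.5,49,51.5,54):
    s=robot.move_linear([*P(c+a),58],speed=25,f_stop=15); robot.sleep(.2)
    F=np.array(robot.current_contact_force()); print(a,s,at()-c,F.round(1))
    if s or np.hypot(*F[:2])>22: break
robot.sleep(.2)
robot.move_linear([*P(-165),58],speed=70); robot.move_linear([*P(-175),130],speed=150); robot.sleep(.4)
d=grab('scene'); print(robot.current_t()); i=d['img'][215:375,290:450];j=d['img'][120:280,100:260]; f=lambda p:cv2.resize(p,(400,400),interpolation=cv2.INTER_CUBIC)
cv2.imwrite('pics/p7.png',np.hstack([f(i),f(j)]))
E
```

```text
46.5 False 42.15330673793747 [-10.4  -8.    7.4]
49 False 42.08288588313805 [-17.2 -13.5  14.8]
51.5 False 42.02606453607103 [-24.4 -19.6  20.2]
43.425
```

View pics/p7.png

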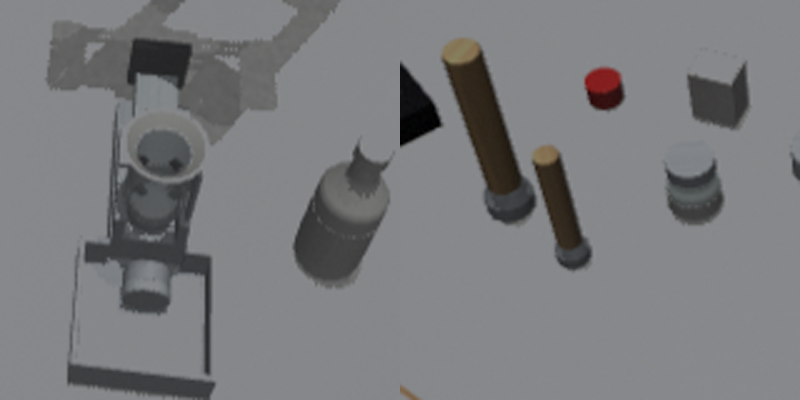

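```bash
python3 - <<'E'
from h import *
ux=np.array([np.cos(.472),np.sin(.472)]); t=np.array([588.7,144.8]); P=lambda a:t+a*ux
d=grab('scene')
for z in(16,21,26,32): 
    q=(onz(d,349.2,328.6,z)[:2]-t); print(z,'tray tin: x,y',(q@ux).round(1),(ux[0]*q[1]-ux[1]*q[0]).round(1))
for n,p in(('bedtin top c',[*t,59]),('bedtin bottom front',[*P(17),35]),('paddle top rear',[*P(-123),87])): print(n,((proj(d,p)-[290,215])*2.5).round())
w=grab('wrist'); 
# zoom dispenser
i=d['img'][260:350,310:400]; cv2.imwrite('pics/p8.png',cv2.resize(cv2.normalize(i,None,0,255,cv2.NORM_MINMAX),(600,600),interpolation=cv2.INTER_CUBIC))
E
```

```text
16 tray tin: x,y 43.3 2.9
21 tray tin: x,y 45.7 2.4
26 tray tin: x,y 48.2 2.0
32 tray tin: x,y 51.1 1.4
bedtin top c [153. 201.]
bedtin bottom front [148. 238.]
paddle top rear [162.  40.]
```

View pics/p8.png

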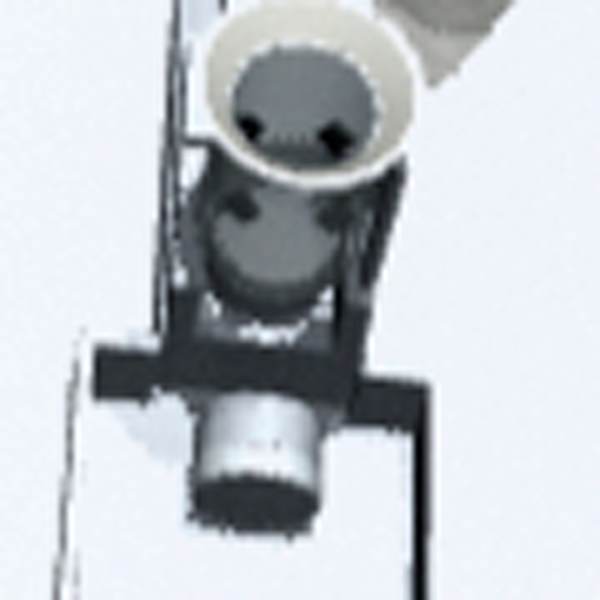

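The spare tin's top at (278,240) matches its predicted spot on the bed (275,236). The paddle is back at rest, and the other tin lies in the tray at about x=45 mm. Handing in.

```bash
python3 -c "
from h import *
print(robot.hand_in(),robot.current_t())"
```

```text
the job is handed in; nothing more can be done
the job is handed in; nothing more can be done
```

Job handed in (verdict not shown): by the last pictures, the hung tin is in the tray, the spare tin is on the bed, the slide is back at rest, the rod is upright on the counter and nothing else appears to have moved.

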